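# Set the mitre fence to its 30 degree notch

### The job

Set the mitre fence to 30 degrees, ready for the offcut to be cut: swing it round to the 30 degree notch of the steel quadrant (the third, counting the square one as the first), pull the T-handle of its index plunger up out of the rest notch, turn it, and let the spring snap the pin fully home in that notch. The quadrant is trued to the saw blade and not to the board, so feel for the notch gently and never force the handle. Leave the other things as they lie.

Things in the scene. Friction and masses are not known exactly. Their poses are not given: they have to be found in the camera images.
- mitre_board: Plywood baseboard of the mitre jig, 290 x 300 x 18 mm, screwed to the stand. Origin on its underside; it reaches x -160 to +130 mm and y -150 to +150 mm from there. At yaw 0 its x axis points away from the robot, y to the left.
- pivot (a point): Pivot of the fence: the axis of its hexagon bolt, at the height of the board's top face (18 mm above the stand), at x +50, y +100 mm in the board's frame.
- fence (a joint): Swing of the aluminium fence (276 mm long, 34 mm above the board) about the pivot, rad. 0: it runs along the board's -y. Grows clockwise from above (right end towards the robot), to 0.82. 0.15 N m of friction. The quadrant (8 mm steel arc on the board) has notches at nominal swings 0, 0.262, 0.524, 0.785, but is turned as a whole by an unmeasured +-0.1 at most. Pin play in a notch +-0.8 mm.
- plunger (a joint): Vertical lift of the plunger, m. 0: its 7.8 mm pin is home, 7 mm deep in a notch. 0.007: released pin rides on top of the quadrant beside a notch. 0.0095: parked in the rest notch. Over 0.0125: clear of the crown, free to turn. 0.016: end stop. A spring presses down with 4 N at 0 to 8 N at 0.016; a gripped handle drops no farther than the grip lets it.
- knob (a joint): Turn of the T-handle in the plunger's sleeve, rad, counter-clockwise from above. 0: parked, cross pin in the rest notch, 3 mm deep (0.15 rad of play). 1.2: cross pin over the deep slot, where the plunger can drop (0.1 rad of play). To turn it, lift it first.
- tee_handle: Black bar of the T-handle, 46 x 14 x 22 mm tall. Origin: bar centre on the plunger axis, 0.1656 m from the pivot, 71 mm above the stand with the pin home, 80.5 mm parked; x along the bar, z up. All beside it lies 8 mm or more under the bar. From the pivot it lies at angle -1.655 - fence in the board's frame; at knob 1.2 the bar lies along that line, parked 1.2 rad clockwise of it.
- offcut_block: Bystander: timber offcut 60 x 110 x 38 mm, the workpiece, lying on the near left corner of the board. Origin under its centre.
- try_square: Bystander: try square 234 x 125 x 18 mm lying on the stand right of the board. Origin under its centre.
- tape_measure: Bystander: tape measure 36 x 76 x 63 mm standing on the stand left of the board. Origin under its centre.
- index_pin: Steel pin of the plunger, 7.8 mm thick, under the T-handle's axis; only its lower end may touch the quadrant. Origin at its lower end, on the axis, 52 mm below the handle bar's centre.
- cross_pin: Steel cross pin 4 mm thick, 23 mm long, through the stem under the T-handle, parallel to the bar, 32 mm below the bar's centre (its origin). It sits in the notches of the sleeve's crown.

How it is judged (in metres and radians):
On the way:
1. the T-handle is pulled up clear of its rest notch (value of joint plunger above 0.0118 m), for 0.05 s.
At the end, for the whole second after the job is handed in: The pin is home in the 30 degree notch (plunger within 2.5 mm of fully down, fence between 0.41 and 0.64 rad) and the handle is turned to its deep slot (knob above 1.0 rad) (value of joint plunger below 0.0025 m and value of joint knob above 1 rad and value of joint fence between 0.41 and 0.64 rad); the robot touches nothing.
It fails at once if the plunger is forced: the index pin is pressed against the quadrant with more than 20 N, or the cross pin against the sleeve with more than 40 N (contact force between index_pin and anything else above 20 N or contact force between cross_pin and anything else above 40 N).
It fails at once if a bystander (offcut, try square, tape measure) is moved by more than 20 mm (distance of any of offcut_block, try_square, tape_measure from where it was at the start of the episode above 0.02 m).
It also fails if it takes over 51 s, if anything falls off the work surface, if the arm or the gripper's body presses on something with over 40 N, if the wrist force passes 120 N, or if a joint passes its speed limit or range.

### The arm

A 6-joint arm with a two-finger parallel gripper is mounted at the origin on a cart in front of the work surface, level with it; the furniture and walls round the work are solid. World frame = base frame: x ahead of the robot, y to its left, z up, the work surface at z = 0. Lengths are in mm, angles in rad, forces in N, time in s.
With the tool pointing down it reaches from about 350 to 975 mm from the base axis. Payload 7.1 kg.
Tool frame: the origin (TCP) lies midway between the tips of the shut fingers; the grasp point (between the pads) lies 19 mm behind it; z points along the fingers, y is the line along which they close (so a half turn about z gives the same grasp; the last joint's range is limited). The gripper opens to 88 mm and grips with 3 to 60 N. Pads are 20 mm wide; open, the fingers measure 115 mm over their backs; the gripper's body (75 mm by 178 mm) begins 61 mm behind the grasp point.
Start: joints at [1.245, 0.423, 1.63, -0, 1.089, -0.019], TCP at [188.724, 595.809, 222.675] pointing down, gripper open.
Joint ranges: [-3, 3], [-0.9, 2.11], [0.09, 2.58], [-1.31, 4.45], [0.11, 2.69], [-2.54, 2.54]. Speed limits (rad/s): [2.39, 2.39, 3.01, 3.14, 3.14, 3.14].

### API

Orientations are given as a 3x3 rotation matrix whose columns are the frame's x, y, z axes.
In Python, from plant import telemetry, cams, ticket gives the robot as it stands. The module is installed in compiled form; this text tells all that it offers.
- The arm moves only by the tool carry_out, never from a script. Its argument "series" is a list of rows, each an object of numbers: "tx", "ty", "tz": the shift along the world's x, y, z in m; "rx", "ry", "rz": the turn, a rotation vector about the world's x, y, z in degrees; "gripper": the closure, from 0 (fully open) to 1 (shut). In form: [{"tx": .., "ty": .., "tz": .., "rx": .., "ry": .., "rz": .., "gripper": ..}, ...]. A call has exactly 10 rows; each row shifts and turns the commanded pose from where the row before left it; what a row does not reach is not made up. A row lasts 1/12 s, in which the tool goes at most 41.7 mm and 7.16 degrees, less where a joint would pass 70% of its speed; a pose out of reach is approached as far as the arm can. A call with a gripper value outside its range is refused whole. The fingers move at their own pace and stop on an object; "force" is the grip in N (left out, the last holds). Time passes only in rows, so rows that do not move let the fingers close, or fill a call up. It gives the time, the measured TCP pose, the force, the opening and the grip force at its end, in the units of the state.
- telemetry.sense(): the state, without advancing time (a new reading comes with each control period).
- cams.snapshot(name): name is "side" or "top"; returns the picture (384x512x3 uint8, blue, green, red); there is no depth.
- cams.camera_params(name): a dict with "mtx" (3x3 intrinsics, pixels), "R" (3x3) and "t" (3): a world point X has camera coordinates R X + t. Camera axes: x right, y down, z forward; pixel columns grow to the right and rows downward; lengths in mm; the calibration is good to about 2 mm. A picture is of the moment at which its call begins. camera_params takes no time and is no camera call.
- ticket.close_job(): hands the job in; it is judged then, once.
The state is a dict: "t": time; "joint_pos": joint angles; "joint_vel": joint speeds; "tau": joint torques, N m; "tcp_pos": TCP position; "ee_rot": TCP orientation; "ft_force": force on the tool from outside, world axes, zero at the start; "wrist_torque": the same for the moment, N m; "gripper_width": opening from 0.0 (shut) to 1.0 (fully open); "gripper_force": force on a finger pad.
Only numpy, scipy, OpenCV 4.12 (cv2) and the standard library are available. Lean on these libraries where they do the work, as an engineer would, in place of code of your own. Each camera call takes 0.05 s, during which the arm holds its last target. There are 200 camera calls.

## Working session

There is one attempt and no reset: what is moved stays moved. The work goes in short steps, Python scripts to look and compute and a tool call to move; the robot and the scene stay as the last step left them, time stands still between calls to the robot, and variables do not carry over. Pictures are saved under pics/ and viewed, at most 10 in all, crops included, and the job is handed in when it is done.

Besides the shell and the picture viewer there is one more tool, called after ">>>" in YAML: its name, and indented under it one key for each argument. carry_out: Moves the arm, as the interface text tells. Its arguments: {"type":"object","properties":{"series":{"type":"array","items":{"type":"object","properties":{"tx":{"type":"number"},"ty":{"type":"number"},"tz":{"type":"number"},"rx":{"type":"number"},"ry":{"type":"number"},"rz":{"type":"number"},"gripper":{"type":"number"}}}},"force":{"type":"number"}},"required":["series"]}

```bash
mkdir -p pics
python3 - <<'E'
from plant import telemetry, cams
import cv2,numpy as np
for n in("top","side"):
    cv2.imwrite(f"pics/{n}0.png",cams.snapshot(n)); p=cams.camera_params(n)
    print(n,p["mtx"].tolist(),np.round(p["R"],4).tolist(),np.round(p["t"],1).tolist())
s=telemetry.sense();print({k:np.round(v,3).tolist() for k,v in s.items()})
E
```

```text
top [[437.64084251057244, 0.0, 260.68031197956265], [0.0, 437.64084251057244, 203.29861876306904], [0.0, 0.0, 1.0]] [[0.003, -0.9999, -0.0099], [-0.9953, -0.002, -0.0964], [0.0964, 0.0101, -0.9953]] [2.7, 511.3, 1340.3]
side [[412.27589587434704, 0.0, 258.9502119821991], [0.0, 412.27589587434704, 192.45180700796558], [0.0, 0.0, 1.0]] [[0.9997, -0.0257, -0.0059], [-0.0152, -0.3795, -0.9251], [0.0216, 0.9248, -0.3798]] [-499.4, 85.9, 1164.8]
{'t': 0.1, 'joint_pos': [1.245, 0.424, 1.631, 0.0, 1.089, -0.019], 'joint_vel': [-0.001, -0.002, -0.002, 0.001, 0.002, -0.001], 'tau': [-0.001, -54.561, -27.432, 0.065, 0.019, 0.0], 'tcp_pos': [188.572, 595.328, 221.965], 'ee_rot': [[-0.953, 0.302, -0.0], [0.302, 0.953, -0.001], [0.0, -0.001, -1.0]], 'ft_force': [-0.471, -0.588, 0.215], 'wrist_torque': [0.019, -0.023, -0.033], 'gripper_force': 0.0, 'gripper_width': 1.002}
```

View pics/top0.png

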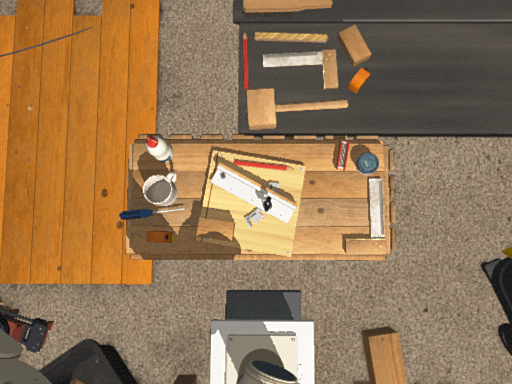

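View pics/side0.png

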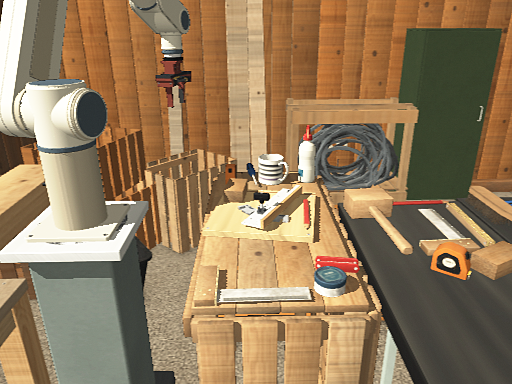

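The top view shows the board at about (205-305, 148-255), the fence running from (213,170) to (293,215), and the black handle near (266,203). I'll enlarge both views.

Run:
```python
import cv2
a=cv2.imread("pics/top0.png")[140:265,190:315]; cv2.imwrite("pics/topc.png",cv2.resize(a,None,fx=4.8,fy=4.8,interpolation=2))
a=cv2.imread("pics/side0.png")[170:250,200:320]; cv2.imwrite("pics/sidec.png",cv2.resize(a,None,fx=6,fy=6,interpolation=2))
```

```text
(no output)
```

View pics/topc.png

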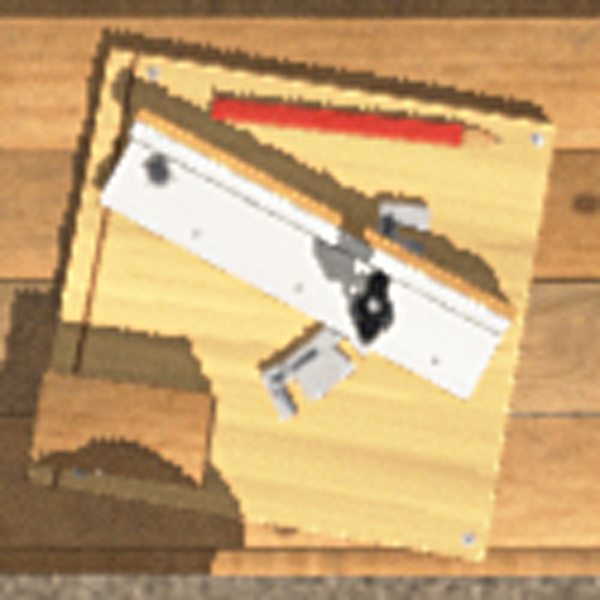

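View pics/sidec.png

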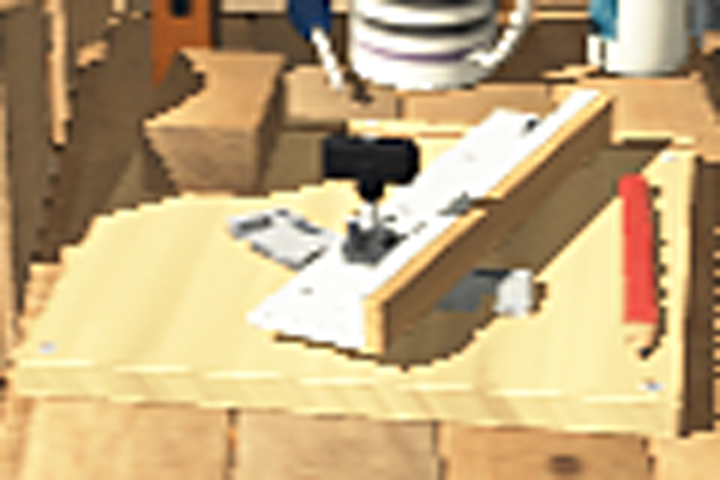

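The enlarged top crop shows board corners at (112,48), (553,122) and (485,560), the bolt at (157,168), and the handle centre at about (372,308). In the side crop the handle bar runs from (325,160) to (415,160). I'll compute the poses from these.

```bash
cat > h.py <<'E'
import numpy as np
from plant import cams, telemetry
def back(name,u,v,z):
    p=cams.camera_params(name);R=np.array(p["R"]);t=np.array(p["t"])
    d=R.T@np.linalg.solve(p["mtx"],[u,v,1]);c=-R.T@t
    return c+d*(z-c[2])/d[2]
def proj(name,X):
    p=cams.camera_params(name);q=np.array(p["mtx"])@(np.array(p["R"])@X+p["t"]);return q[:2]/q[2]
T=lambda x,y,z:back("top",190+(x+.5)/4.8-.5,140+(y+.5)/4.8-.5,z)
S=lambda x,y,z:back("side",200+(x+.5)/6-.5,170+(y+.5)/6-.5,z)
E
python3 - <<'E'
from h import *
from scipy.optimize import least_squares
obs=[T(112,48,18),T(553,122,18),T(485,560,18)]
loc=np.array([[130,150],[130,-150],[-160,-150]])
def M(p): c,s=np.cos(p[2]),np.sin(p[2]);return lambda q:np.array(q)@np.array([[c,s],[-s,c]])+p[:2]
f=lambda p:(M(p)(loc)-np.array(obs)[:,:2]).ravel()
r=least_squares(f,[500,0,0]);p=r.x;print("board",p,r.fun.round(1))
piv=M(p)([50,100]);print("pivot",piv,"bolt seen z30",T(157,168,30))
h=T(372,306,90);print("handle top",h, "side", S(371,160,80))
for z in(88,91.5):
  d=T(372,306,z)[:2]-piv;a=np.arctan2(d[1],d[0])-p[2];print(np.hypot(*d),"fence",-1.655-a)
print("bar ends",T(380,275,91),T(365,340,91))
print("fence edges", T(138,118,52),T(510,318,52),T(102,200,22),T(470,396,22))
E
```

```text
board [ 5.30086436e+02  3.21451628e+01 -1.67037837e-01] [ 0.3  2.3 -0.3 -2.4  0.   0.1]
pivot [596.01673061 122.44021421] bolt seen z30 [600.73563683 124.24136007  30.        ]
handle top [504.82841394 -15.78662183  90.        ] side [506.38737164 -16.40444715  80.        ]
165.49701737509912 fence 0.3309166286051628
165.6699880000246 fence 0.33267675272227537
bar ends [524.01570649 -20.70168307  91.        ] [483.64550514 -11.49669165  91.        ]
fence edges [629.62822554 134.66090262  52.        ] [ 501.01782011 -103.71525431   52.        ] [580.79884966 160.85053268  22.        ] [452.94393679 -79.68957478  22.        ]
```

Board yaw is -0.167 and the pivot is at about (597,123). The handle sits at (505,-16), and its 165.5 mm radius agrees with the given one. Fence is about 0.33, and the bar direction of -0.22 matches the parked model. Next is the move over the handle, with the flipped grasp so joint 6 keeps range for the turn.

>>> carry_out:
  series:
    - {"tx": 0.0127,"ty": -0.0245,"tz": -0.0033,"rz": -7,"gripper": 0.3}
    - {"tx": 0.0127,"ty": -0.0245,"tz": -0.0033,"rz": -7,"gripper": 0.3}
    - {"tx": 0.0127,"ty": -0.0245,"tz": -0.0033,"rz": -7,"gripper": 0.3}
    - {"tx": 0.0127,"ty": -0.0245,"tz": -0.0033,"rz": -7,"gripper": 0.3}
    - {"tx": 0.0127,"ty": -0.0245,"tz": -0.0033,"rz": -7,"gripper": 0.3}
    - {"tx": 0.0127,"ty": -0.0245,"tz": -0.0033,"rz": -7,"gripper": 0.3}
    - {"tx": 0.0127,"ty": -0.0245,"tz": -0.0033,"rz": -7,"gripper": 0.3}
    - {"tx": 0.0127,"ty": -0.0245,"tz": -0.0033,"rz": -7,"gripper": 0.3}
    - {"tx": 0.0127,"ty": -0.0245,"tz": -0.0033,"rz": -7,"gripper": 0.3}
    - {"tx": 0.0127,"ty": -0.0245,"tz": -0.0033,"rz": -7,"gripper": 0.3}

```text
invalid input at $.series[0]: expected keys tx, ty, tz, rx, ry, rz, gripper
```

>>> carry_out:
  series:
    - {"tx": 0.0127,"ty": -0.0245,"tz": -0.0033,"rz": -7,"gripper": 0.3}
    - {"tx": 0.0127,"ty": -0.0245,"tz": -0.0033,"rz": -7,"gripper": 0.3}
    - {"tx": 0.0127,"ty": -0.0245,"tz": -0.0033,"rz": -7,"gripper": 0.3}
    - {"tx": 0.0127,"ty": -0.0245,"tz": -0.0033,"rz": -7,"gripper": 0.3}
    - {"tx": 0.0127,"ty": -0.0245,"tz": -0.0033,"rz": -7,"gripper": 0.3}
    - {"tx": 0.0127,"ty": -0.0245,"tz": -0.0033,"rz": -7,"gripper": 0.3}
    - {"tx": 0.0127,"ty": -0.0245,"tz": -0.0033,"rz": -7,"gripper": 0.3}
    - {"tx": 0.0127,"ty": -0.0245,"tz": -0.0033,"rz": -7,"gripper": 0.3}
    - {"tx": 0.0127,"ty": -0.0245,"tz": -0.0033,"rz": -7,"gripper": 0.3}
    - {"tx": 0.0127,"ty": -0.0245,"tz": -0.0033,"rz": -7,"gripper": 0.3}

```text
invalid input at $.series[0]: expected keys tx, ty, tz, rx, ry, rz, gripper
```

>>> carry_out:
  series:
    - {"tx": 0.0127,"ty": -0.0245,"tz": -0.0033,"rz": -7,"gripper": 0.3}
    - {"tx": 0.0127,"ty": -0.0245,"tz": -0.0033,"rz": -7,"gripper": 0.3}
    - {"tx": 0.0127,"ty": -0.0245,"tz": -0.0033,"rz": -7,"gripper": 0.3}
    - {"tx": 0.0127,"ty": -0.0245,"tz": -0.0033,"rz": -7,"gripper": 0.3}
    - {"tx": 0.0127,"ty": -0.0245,"tz": -0.0033,"rz": -7,"gripper": 0.3}
    - {}
    - {}
    - {}
    - {}
    - {}

```text
invalid input at $.series[0]: expected keys tx, ty, tz, rx, ry, rz, gripper
```

Run:
```python
from plant import telemetry, cams
import cv2,numpy as np
a=cams.snapshot("side"); cv2.imwrite("pics/s1.png",cv2.resize(a[130:250,180:340],None,fx=5,fy=5,interpolation=2))
s=telemetry.sense();print({k:np.round(v,3).tolist() for k,v in s.items()})
```

```text
{'t': 0.15, 'joint_pos': [1.245, 0.424, 1.631, -0.0, 1.089, -0.019], 'joint_vel': [0.001, -0.001, -0.004, 0.0, -0.003, -0.002], 'tau': [0.0, -54.498, -27.392, 0.064, 0.02, -0.0], 'tcp_pos': [188.591, 595.416, 222.08], 'ee_rot': [[-0.953, 0.302, -0.0], [0.302, 0.953, -0.001], [0.0, -0.001, -1.0]], 'ft_force': [-0.871, 0.792, 0.248], 'wrist_torque': [-0.044, -0.024, -0.006], 'gripper_force': 0.0, 'gripper_width': 1.0}
```

View pics/s1.png

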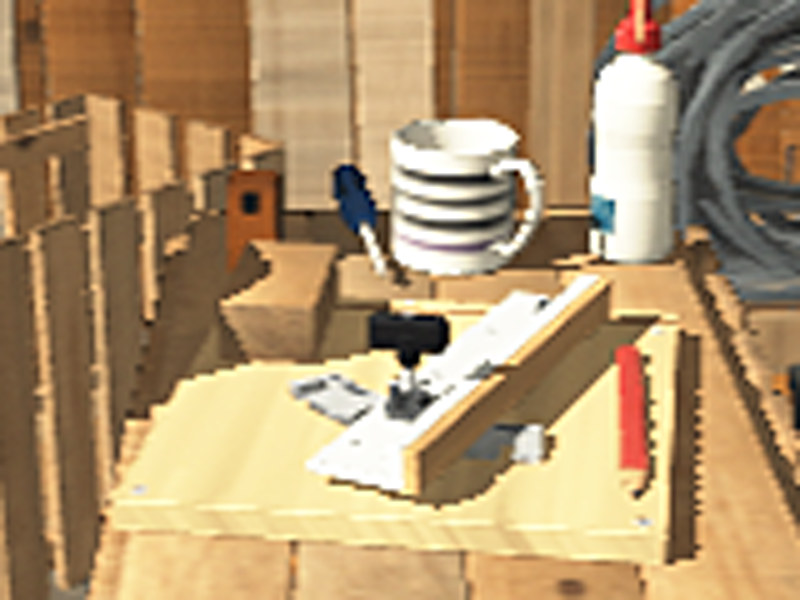

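The calls were refused because every row needs all seven keys, so the arm didn't move and the picture shows the scene unchanged. I'll send them again in full.

>>> carry_out:
  series:
    - {"tx": 0.0127,"ty": -0.0245,"tz": -0.0033,"rx": 0,"ry": 0,"rz": -7,"gripper": 0.3}
    - {"tx": 0.0127,"ty": -0.0245,"tz": -0.0033,"rx": 0,"ry": 0,"rz": -7,"gripper": 0.3}
    - {"tx": 0.0127,"ty": -0.0245,"tz": -0.0033,"rx": 0,"ry": 0,"rz": -7,"gripper": 0.3}
    - {"tx": 0.0127,"ty": -0.0245,"tz": -0.0033,"rx": 0,"ry": 0,"rz": -7,"gripper": 0.3}
    - {"tx": 0.0127,"ty": -0.0245,"tz": -0.0033,"rx": 0,"ry": 0,"rz": -7,"gripper": 0.3}
    - {"tx": 0.0127,"ty": -0.0245,"tz": -0.0033,"rx": 0,"ry": 0,"rz": -7,"gripper": 0.3}
    - {"tx": 0.0127,"ty": -0.0245,"tz": -0.0033,"rx": 0,"ry": 0,"rz": -7,"gripper": 0.3}
    - {"tx": 0.0127,"ty": -0.0245,"tz": -0.0033,"rx": 0,"ry": 0,"rz": -7,"gripper": 0.3}
    - {"tx": 0.0127,"ty": -0.0245,"tz": -0.0033,"rx": 0,"ry": 0,"rz": -7,"gripper": 0.3}
    - {"tx": 0.0127,"ty": -0.0245,"tz": -0.0033,"rx": 0,"ry": 0,"rz": -7,"gripper": 0.3}

```text
t: 0.98
tcp_pos: [316.0, 349.5, 189.5]
ee_rot: [[-0.036, 0.999, -0.0], [0.999, 0.036, -0.0], [-0.0, -0.0, -1.0]]
ft_force: [0.8, 0.0, 0.0]
gripper_width: 0.699
gripper_force: 0.0
```

>>> carry_out:
  series:
    - {"tx": 0.0127,"ty": -0.0245,"tz": -0.0033,"rx": 0,"ry": 0,"rz": -7,"gripper": 0.3}
    - {"tx": 0.0127,"ty": -0.0245,"tz": -0.0033,"rx": 0,"ry": 0,"rz": -7,"gripper": 0.3}
    - {"tx": 0.0127,"ty": -0.0245,"tz": -0.0033,"rx": 0,"ry": 0,"rz": -7,"gripper": 0.3}
    - {"tx": 0.0127,"ty": -0.0245,"tz": -0.0033,"rx": 0,"ry": 0,"rz": -7,"gripper": 0.3}
    - {"tx": 0.0127,"ty": -0.0245,"tz": -0.0033,"rx": 0,"ry": 0,"rz": -7,"gripper": 0.3}
    - {"tx": 0.0127,"ty": -0.0245,"tz": -0.0033,"rx": 0,"ry": 0,"rz": -7,"gripper": 0.3}
    - {"tx": 0.0127,"ty": -0.0245,"tz": -0.0033,"rx": 0,"ry": 0,"rz": -7,"gripper": 0.3}
    - {"tx": 0.0127,"ty": -0.0245,"tz": -0.0033,"rx": 0,"ry": 0,"rz": -7,"gripper": 0.3}
    - {"tx": 0.0127,"ty": -0.0245,"tz": -0.0033,"rx": 0,"ry": 0,"rz": -7,"gripper": 0.3}
    - {"tx": 0.0127,"ty": -0.0245,"tz": -0.0033,"rx": 0,"ry": 0,"rz": -7,"gripper": 0.3}

```text
t: 1.82
tcp_pos: [443.1, 104.5, 156.5]
ee_rot: [[0.927, 0.376, -0.0], [0.376, -0.927, 0.0], [0.0, -0.0, -1.0]]
ft_force: [1.8, -0.5, 0.2]
gripper_width: 0.701
gripper_force: 0.0
```

>>> carry_out:
  series:
    - {"tx": 0.0127,"ty": -0.0245,"tz": -0.0033,"rx": 0,"ry": 0,"rz": -7,"gripper": 0.3}
    - {"tx": 0.0127,"ty": -0.0245,"tz": -0.0033,"rx": 0,"ry": 0,"rz": -7,"gripper": 0.3}
    - {"tx": 0.0127,"ty": -0.0245,"tz": -0.0033,"rx": 0,"ry": 0,"rz": -7,"gripper": 0.3}
    - {"tx": 0.0127,"ty": -0.0245,"tz": -0.0033,"rx": 0,"ry": 0,"rz": -7,"gripper": 0.3}
    - {"tx": 0.0127,"ty": -0.0245,"tz": -0.0033,"rx": 0,"ry": 0,"rz": -7,"gripper": 0.3}
    - {"tx": 0,"ty": 0,"tz": 0,"rx": 0,"ry": 0,"rz": 0,"gripper": 0.3}
    - {"tx": 0,"ty": 0,"tz": 0,"rx": 0,"ry": 0,"rz": 0,"gripper": 0.3}
    - {"tx": 0,"ty": 0,"tz": 0,"rx": 0,"ry": 0,"rz": 0,"gripper": 0.3}
    - {"tx": 0,"ty": 0,"tz": 0,"rx": 0,"ry": 0,"rz": 0,"gripper": 0.3}
    - {"tx": 0,"ty": 0,"tz": 0,"rx": 0,"ry": 0,"rz": 0,"gripper": 0.3}

```text
t: 2.65
tcp_pos: [505.7, -15.8, 140.3]
ee_rot: [[0.976, -0.216, -0.0], [-0.216, -0.976, 0.0], [-0.0, -0.0, -1.0]]
ft_force: [-0.1, -0.4, -0.2]
gripper_width: 0.699
gripper_force: 0.0
```

Run:
```python
from plant import telemetry, cams
import cv2,numpy as np
a=cams.snapshot("side"); cv2.imwrite("pics/s2.png",cv2.resize(a[130:250,180:340],None,fx=5,fy=5,interpolation=2))
s=telemetry.sense();print({k:np.round(v,3).tolist() for k,v in s.items()})
```

```text
{'t': 2.7, 'joint_pos': [-0.055, 0.371, 1.95, 0.0, 0.821, 1.733], 'joint_vel': [-0.003, 0.001, -0.005, -0.001, -0.001, 0.001], 'tau': [-0.17, -44.861, -21.074, -0.002, -0.071, -0.007], 'tcp_pos': [505.816, -15.8, 140.308], 'ee_rot': [[0.976, -0.216, -0.0], [-0.216, -0.976, 0.0], [-0.0, -0.0, -1.0]], 'ft_force': [-0.038, 0.494, -0.086], 'wrist_torque': [0.027, 0.084, -0.03], 'gripper_force': 0.0, 'gripper_width': 0.699}
```

View pics/s2.png

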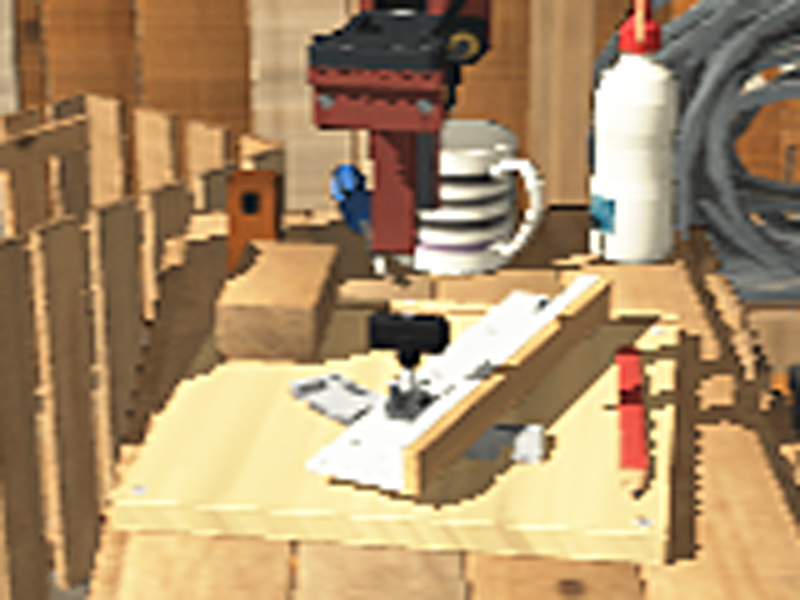

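The gripper (fingers ending at about (395,250)) hangs straight above the bar (410,330), well aligned. Next: descend and grip.

>>> carry_out:
  series:
    - {"tx": 0,"ty": 0,"tz": -0.009,"rx": 0,"ry": 0,"rz": 0,"gripper": 0.3}
    - {"tx": 0,"ty": 0,"tz": -0.009,"rx": 0,"ry": 0,"rz": 0,"gripper": 0.3}
    - {"tx": 0,"ty": 0,"tz": -0.009,"rx": 0,"ry": 0,"rz": 0,"gripper": 0.3}
    - {"tx": 0,"ty": 0,"tz": -0.009,"rx": 0,"ry": 0,"rz": 0,"gripper": 0.3}
    - {"tx": 0,"ty": 0,"tz": -0.009,"rx": 0,"ry": 0,"rz": 0,"gripper": 0.3}
    - {"tx": 0,"ty": 0,"tz": -0.009,"rx": 0,"ry": 0,"rz": 0,"gripper": 0.4}
    - {"tx": 0,"ty": 0,"tz": -0.009,"rx": 0,"ry": 0,"rz": 0,"gripper": 0.5}
    - {"tx": 0,"ty": 0,"tz": -0.009,"rx": 0,"ry": 0,"rz": 0,"gripper": 0.6}
    - {"tx": 0,"ty": 0,"tz": 0,"rx": 0,"ry": 0,"rz": 0,"gripper": 0.65}
    - {"tx": 0,"ty": 0,"tz": 0,"rx": 0,"ry": 0,"rz": 0,"gripper": 0.7}
  force: 10

```text
t: 3.53
tcp_pos: [505.8, -16.7, 67.5]
ee_rot: [[0.976, -0.218, -0.001], [-0.218, -0.976, 0.0], [-0.001, 0.0, -1.0]]
ft_force: [0.3, -0.6, -0.4]
gripper_width: 0.36
gripper_force: 0.0
```

>>> carry_out:
  series:
    - {"tx": 0,"ty": 0,"tz": 0,"rx": 0,"ry": 0,"rz": 0,"gripper": 0.75}
    - {"tx": 0,"ty": 0,"tz": 0,"rx": 0,"ry": 0,"rz": 0,"gripper": 0.78}
    - {"tx": 0,"ty": 0,"tz": 0,"rx": 0,"ry": 0,"rz": 0,"gripper": 0.8}
    - {"tx": 0,"ty": 0,"tz": 0,"rx": 0,"ry": 0,"rz": 0,"gripper": 0.82}
    - {"tx": 0,"ty": 0,"tz": 0,"rx": 0,"ry": 0,"rz": 0,"gripper": 0.85}
    - {"tx": 0,"ty": 0,"tz": 0,"rx": 0,"ry": 0,"rz": 0,"gripper": 1}
    - {"tx": 0,"ty": 0,"tz": 0,"rx": 0,"ry": 0,"rz": 0,"gripper": 1}
    - {"tx": 0,"ty": 0,"tz": 0,"rx": 0,"ry": 0,"rz": 0,"gripper": 1}
    - {"tx": 0,"ty": 0,"tz": 0,"rx": 0,"ry": 0,"rz": 0,"gripper": 1}
    - {"tx": 0,"ty": 0,"tz": 0,"rx": 0,"ry": 0,"rz": 0,"gripper": 1}
  force: 25

```text
t: 4.37
tcp_pos: [506.8, -16.6, 68.5]
ee_rot: [[0.976, -0.218, 0.001], [-0.218, -0.976, 0.0], [0.001, -0.0, -1.0]]
ft_force: [1.5, 4.4, 4.8]
gripper_width: 0.178
gripper_force: 25.0
```

Run:
```python
from plant import telemetry
import numpy as np
s=telemetry.sense();print({k:np.round(s[k],3).tolist() for k in("t","tcp_pos","ft_force","wrist_torque","gripper_force","gripper_width","joint_pos")})
```

```text
{'t': 4.367, 'tcp_pos': [506.832, -16.566, 68.542], 'ft_force': [1.542, 4.359, 4.847], 'wrist_torque': [0.776, -0.247, -0.037], 'gripper_force': 25.001, 'gripper_width': 0.178, 'joint_pos': [-0.056, 0.496, 1.98, 0.0, 0.664, 1.734]}
```

Gripped. Now lift.

>>> carry_out:
  series:
    - {"tx": 0,"ty": 0,"tz": 0.001,"rx": 0,"ry": 0,"rz": 0,"gripper": 1}
    - {"tx": 0,"ty": 0,"tz": 0.001,"rx": 0,"ry": 0,"rz": 0,"gripper": 1}
    - {"tx": 0,"ty": 0,"tz": 0.001,"rx": 0,"ry": 0,"rz": 0,"gripper": 1}
    - {"tx": 0,"ty": 0,"tz": 0.001,"rx": 0,"ry": 0,"rz": 0,"gripper": 1}
    - {"tx": 0,"ty": 0,"tz": 0.0005,"rx": 0,"ry": 0,"rz": 0,"gripper": 1}
    - {"tx": 0,"ty": 0,"tz": 0,"rx": 0,"ry": 0,"rz": 0,"gripper": 1}
    - {"tx": 0,"ty": 0,"tz": 0,"rx": 0,"ry": 0,"rz": 0,"gripper": 1}
    - {"tx": 0,"ty": 0,"tz": 0,"rx": 0,"ry": 0,"rz": 0,"gripper": 1}
    - {"tx": 0,"ty": 0,"tz": 0,"rx": 0,"ry": 0,"rz": 0,"gripper": 1}
    - {"tx": 0,"ty": 0,"tz": 0,"rx": 0,"ry": 0,"rz": 0,"gripper": 1}

```text
t: 5.2
tcp_pos: [506.2, -16.4, 71.8]
ee_rot: [[0.976, -0.218, -0.0], [-0.218, -0.976, 0.0], [-0.0, -0.0, -1.0]]
ft_force: [4.1, 4.9, -7.8]
gripper_width: 0.184
gripper_force: 25.0
```

Run:
```python
from plant import telemetry
import numpy as np
s=telemetry.sense();print({k:np.round(s[k],3).tolist() for k in("t","tcp_pos","ft_force","wrist_torque","gripper_force","gripper_width","joint_pos")})
```

```text
{'t': 5.2, 'tcp_pos': [506.163, -16.429, 71.836], 'ft_force': [4.07, 4.908, -7.817], 'wrist_torque': [0.981, -0.722, -0.014], 'gripper_force': 24.999, 'gripper_width': 0.184, 'joint_pos': [-0.056, 0.49, 1.979, 0.001, 0.672, 1.734]}
```

Stiffness is about 8 N/mm and the spring load is visible at the wrist. I'll lift a little more, then turn the knob by 1.2 rad while swinging to fence ≈ 0.395, which lies between the second and third notches.

>>> carry_out:
  series:
    - {"tx": 0,"ty": 0,"tz": 0.001,"rx": 0,"ry": 0,"rz": 0,"gripper": 1}
    - {"tx": 0,"ty": 0,"tz": 0.0007,"rx": 0,"ry": 0,"rz": 0,"gripper": 1}
    - {"tx": 0,"ty": 0,"tz": 0,"rx": 0,"ry": 0,"rz": 0,"gripper": 1}
    - {"tx": 0,"ty": 0,"tz": 0,"rx": 0,"ry": 0,"rz": 2,"gripper": 1}
    - {"tx": 0,"ty": 0,"tz": 0,"rx": 0,"ry": 0,"rz": 4,"gripper": 1}
    - {"tx": 0,"ty": 0,"tz": 0,"rx": 0,"ry": 0,"rz": 5,"gripper": 1}
    - {"tx": 0,"ty": 0,"tz": 0,"rx": 0,"ry": 0,"rz": 5,"gripper": 1}
    - {"tx": 0,"ty": 0,"tz": 0,"rx": 0,"ry": 0,"rz": 4,"gripper": 1}
    - {"tx": 0,"ty": 0,"tz": 0,"rx": 0,"ry": 0,"rz": 0,"gripper": 1}
    - {"tx": 0,"ty": 0,"tz": 0,"rx": 0,"ry": 0,"rz": 0,"gripper": 1}

```text
t: 6.03
tcp_pos: [506.1, -16.4, 73.5]
ee_rot: [[0.992, 0.129, -0.0], [0.129, -0.992, 0.001], [-0.0, -0.001, -1.0]]
ft_force: [4.0, 6.3, -7.1]
gripper_width: 0.182
gripper_force: 25.0
```

Run:
```python
from plant import telemetry
import numpy as np
s=telemetry.sense();print({k:np.round(s[k],3).tolist() for k in("t","tcp_pos","ft_force","wrist_torque","gripper_force","gripper_width","joint_pos")})
```

```text
{'t': 6.033, 'tcp_pos': [506.056, -16.35, 73.456], 'ft_force': [3.999, 6.31, -7.115], 'wrist_torque': [1.052, -0.667, 0.071], 'gripper_force': 24.999, 'gripper_width': 0.182, 'joint_pos': [-0.056, 0.487, 1.979, 0.001, 0.676, 1.384]}
```

>>> carry_out:
  series:
    - {"tx": -0.0008,"ty": 0.0007,"tz": 0,"rx": 0,"ry": 0,"rz": 3,"gripper": 1}
    - {"tx": -0.0012,"ty": 0.0009,"tz": 0,"rx": 0,"ry": 0,"rz": 6,"gripper": 1}
    - {"tx": -0.0012,"ty": 0.0009,"tz": 0,"rx": 0,"ry": 0,"rz": 6,"gripper": 1}
    - {"tx": -0.0012,"ty": 0.001,"tz": 0,"rx": 0,"ry": 0,"rz": 6,"gripper": 1}
    - {"tx": -0.0012,"ty": 0.001,"tz": 0,"rx": 0,"ry": 0,"rz": 6,"gripper": 1}
    - {"tx": -0.0012,"ty": 0.001,"tz": 0,"rx": 0,"ry": 0,"rz": 6,"gripper": 1}
    - {"tx": -0.0012,"ty": 0.0009,"tz": 0,"rx": 0,"ry": 0,"rz": 6,"gripper": 1}
    - {"tx": -0.0012,"ty": 0.0009,"tz": 0,"rx": 0,"ry": 0,"rz": 6,"gripper": 1}
    - {"tx": 0,"ty": 0,"tz": 0,"rx": 0,"ry": 0,"rz": 0,"gripper": 1}
    - {"tx": 0,"ty": 0,"tz": 0,"rx": 0,"ry": 0,"rz": 0,"gripper": 1}

```text
t: 6.87
tcp_pos: [496.4, -9.2, 73.4]
ee_rot: [[0.609, 0.793, -0.001], [0.793, -0.609, 0.0], [-0.001, -0.001, -1.0]]
ft_force: [2.9, 5.5, -8.2]
gripper_width: 0.183
gripper_force: 25.0
```

Run:
```python
from plant import telemetry
import numpy as np
s=telemetry.sense();print({k:np.round(s[k],3).tolist() for k in("t","tcp_pos","ft_force","wrist_torque","gripper_force","gripper_width","joint_pos","ee_rot")})
d=s["tcp_pos"][:2]-np.array([596.7,122.9]);a=np.arctan2(d[1],d[0]);f=-1.655-.167-a
b=np.arctan2(s["ee_rot"][1][0],s["ee_rot"][0][0]);print(np.hypot(*d),"f",f,"knob",b-np.pi-a+1.2)
```

```text
{'t': 6.867, 'tcp_pos': [496.437, -9.226, 73.409], 'ft_force': [2.938, 5.531, -8.172], 'wrist_torque': [0.799, -0.524, -0.002], 'gripper_force': 24.998, 'gripper_width': 0.183, 'joint_pos': [-0.043, 0.477, 2.0, 0.0, 0.666, 0.613], 'ee_rot': [[0.609, 0.793, -0.001], [0.793, -0.609, 0.0], [-0.001, -0.001, -1.0]]}
165.86138687828944 f 0.3979360353976982 knob 1.1937838057399686
```

Fence is 0.398 and knob 1.194, as wanted. Now lower until the pin is just above the quadrant, still gripped.

>>> carry_out:
  series:
    - {"tx": 0,"ty": 0,"tz": -0.001,"rx": 0,"ry": 0,"rz": 0,"gripper": 1}
    - {"tx": 0,"ty": 0,"tz": -0.001,"rx": 0,"ry": 0,"rz": 0,"gripper": 1}
    - {"tx": 0,"ty": 0,"tz": -0.001,"rx": 0,"ry": 0,"rz": 0,"gripper": 1}
    - {"tx": 0,"ty": 0,"tz": -0.001,"rx": 0,"ry": 0,"rz": 0,"gripper": 1}
    - {"tx": 0,"ty": 0,"tz": -0.001,"rx": 0,"ry": 0,"rz": 0,"gripper": 1}
    - {"tx": 0,"ty": 0,"tz": -0.001,"rx": 0,"ry": 0,"rz": 0,"gripper": 1}
    - {"tx": 0,"ty": 0,"tz": 0,"rx": 0,"ry": 0,"rz": 0,"gripper": 1}
    - {"tx": 0,"ty": 0,"tz": 0,"rx": 0,"ry": 0,"rz": 0,"gripper": 1}
    - {"tx": 0,"ty": 0,"tz": 0,"rx": 0,"ry": 0,"rz": 0,"gripper": 1}
    - {"tx": 0,"ty": 0,"tz": 0,"rx": 0,"ry": 0,"rz": 0,"gripper": 1}

```text
t: 7.7
tcp_pos: [496.5, -9.2, 67.5]
ee_rot: [[0.61, 0.793, -0.001], [0.793, -0.61, 0.0], [-0.001, -0.001, -1.0]]
ft_force: [3.7, 5.2, -7.1]
gripper_width: 0.185
gripper_force: 25.0
```

Run:
```python
from plant import telemetry
import numpy as np
s=telemetry.sense();print({k:np.round(s[k],3).tolist() for k in("t","tcp_pos","ft_force","wrist_torque","gripper_force","gripper_width")})
```

```text
{'t': 7.7, 'tcp_pos': [496.491, -9.231, 67.458], 'ft_force': [3.676, 5.166, -7.1], 'wrist_torque': [0.823, -0.533, 0.032], 'gripper_force': 24.999, 'gripper_width': 0.185}
```

The spring load is still on the tool, so the cross pin has entered its slot and the pin isn't touching yet. Next I release, then offset the open gripper so one finger can push the bar along the arc with a limited grip force.

>>> carry_out:
  series:
    - {"tx": 0,"ty": 0,"tz": 0,"rx": 0,"ry": 0,"rz": 0,"gripper": 0.7}
    - {"tx": 0,"ty": 0,"tz": 0,"rx": 0,"ry": 0,"rz": 0,"gripper": 0.4}
    - {"tx": 0,"ty": 0,"tz": 0,"rx": 0,"ry": 0,"rz": 0,"gripper": 0}
    - {"tx": 0,"ty": 0,"tz": 0,"rx": 0,"ry": 0,"rz": 0,"gripper": 0}
    - {"tx": 0,"ty": 0,"tz": 0,"rx": 0,"ry": 0,"rz": -2,"gripper": 0}
    - {"tx": 0,"ty": 0,"tz": -0.001,"rx": 0,"ry": 0,"rz": -2,"gripper": 0}
    - {"tx": 0,"ty": 0,"tz": -0.002,"rx": 0,"ry": 0,"rz": -1.7,"gripper": 0}
    - {"tx": 0,"ty": 0,"tz": 0,"rx": 0,"ry": 0,"rz": 0,"gripper": 0}
    - {"tx": 0,"ty": 0,"tz": 0,"rx": 0,"ry": 0,"rz": 0,"gripper": 0}
    - {"tx": 0,"ty": 0,"tz": 0,"rx": 0,"ry": 0,"rz": 0,"gripper": 0}
  force: 5

```text
t: 8.53
tcp_pos: [497.0, -9.4, 65.5]
ee_rot: [[0.685, 0.729, -0.0], [0.729, -0.685, -0.0], [-0.0, -0.0, -1.0]]
ft_force: [0.2, 0.9, 0.4]
gripper_width: 0.9
gripper_force: 0.0
```

Run:
```python
from plant import telemetry,cams
import numpy as np,cv2
a=cams.snapshot("side"); cv2.imwrite("pics/s3.png",cv2.resize(a[160:250,190:310],None,fx=6,fy=6,interpolation=2))
s=telemetry.sense();print({k:np.round(s[k],3).tolist() for k in("t","tcp_pos","ft_force","wrist_torque","gripper_force","gripper_width")})
```

```text
{'t': 8.583, 'tcp_pos': [497.021, -9.455, 65.477], 'ft_force': [-1.431, 0.21, -0.454], 'wrist_torque': [-0.051, 0.097, 0.007], 'gripper_force': 0.0, 'gripper_width': 0.948}
```

View pics/s3.png

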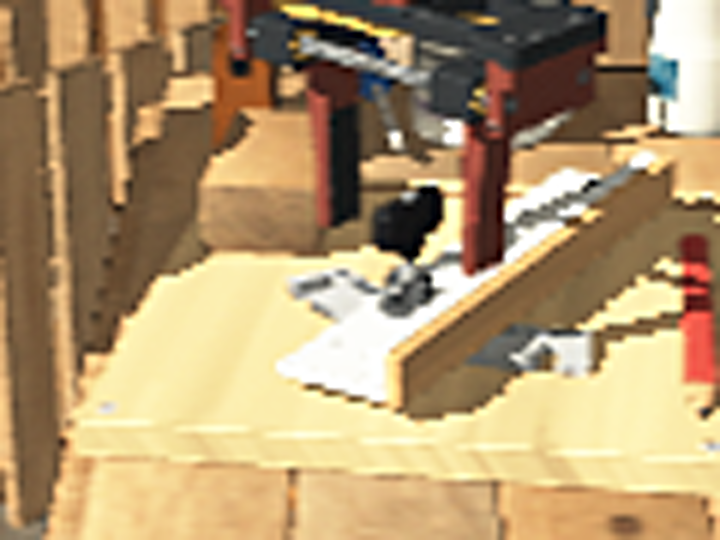

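The bar (410,215) stands free between the open fingers (345,150) and (485,200), turned along the radial line. Offset the gripper by (-24, +22.5) mm.

>>> carry_out:
  series:
    - {"tx": -0.002,"ty": 0.002,"tz": -0.0005,"rx": 0,"ry": 0,"rz": 0,"gripper": 0}
    - {"tx": -0.004,"ty": 0.0037,"tz": -0.0005,"rx": 0,"ry": 0,"rz": 0,"gripper": 0}
    - {"tx": -0.004,"ty": 0.0037,"tz": -0.0005,"rx": 0,"ry": 0,"rz": 0,"gripper": 0}
    - {"tx": -0.004,"ty": 0.0037,"tz": 0,"rx": 0,"ry": 0,"rz": 0,"gripper": 0}
    - {"tx": -0.004,"ty": 0.0037,"tz": 0,"rx": 0,"ry": 0,"rz": 0,"gripper": 0}
    - {"tx": -0.004,"ty": 0.0037,"tz": 0,"rx": 0,"ry": 0,"rz": 0,"gripper": 0}
    - {"tx": -0.002,"ty": 0.002,"tz": 0,"rx": 0,"ry": 0,"rz": 0,"gripper": 0}
    - {"tx": 0,"ty": 0,"tz": 0,"rx": 0,"ry": 0,"rz": 0,"gripper": 0}
    - {"tx": 0,"ty": 0,"tz": 0,"rx": 0,"ry": 0,"rz": 0,"gripper": 0}
    - {"tx": 0,"ty": 0,"tz": 0,"rx": 0,"ry": 0,"rz": 0,"gripper": 0}

```text
t: 9.42
tcp_pos: [473.3, 13.1, 64.0]
ee_rot: [[0.685, 0.728, 0.0], [0.728, -0.685, -0.0], [0.0, 0.0, -1.0]]
ft_force: [-0.7, -0.1, 0.2]
gripper_width: 0.998
gripper_force: 0.0
```

>>> carry_out:
  series:
    - {"tx": 0,"ty": 0,"tz": 0,"rx": 0,"ry": 0,"rz": 0,"gripper": 0.02}
    - {"tx": 0,"ty": 0,"tz": 0,"rx": 0,"ry": 0,"rz": 0,"gripper": 0.04}
    - {"tx": 0,"ty": 0,"tz": 0,"rx": 0,"ry": 0,"rz": 0,"gripper": 0.06}
    - {"tx": 0,"ty": 0,"tz": 0,"rx": 0,"ry": 0,"rz": 0,"gripper": 0.08}
    - {"tx": 0,"ty": 0,"tz": 0,"rx": 0,"ry": 0,"rz": 0,"gripper": 0.1}
    - {"tx": 0,"ty": 0,"tz": 0,"rx": 0,"ry": 0,"rz": 0,"gripper": 0.115}
    - {"tx": 0,"ty": 0,"tz": 0,"rx": 0,"ry": 0,"rz": 0,"gripper": 0.13}
    - {"tx": 0,"ty": 0,"tz": 0,"rx": 0,"ry": 0,"rz": 0,"gripper": 0.145}
    - {"tx": 0,"ty": 0,"tz": 0,"rx": 0,"ry": 0,"rz": 0,"gripper": 0.16}
    - {"tx": 0,"ty": 0,"tz": 0,"rx": 0,"ry": 0,"rz": 0,"gripper": 0.16}
  force: 5

```text
t: 10.25
tcp_pos: [473.2, 12.9, 63.9]
ee_rot: [[0.686, 0.728, 0.0], [0.728, -0.686, -0.0], [0.0, 0.0, -1.0]]
ft_force: [1.8, -5.1, 0.0]
gripper_width: 0.84
gripper_force: 2.3
```

Run:
```python
from plant import telemetry
import numpy as np
s=telemetry.sense();print({k:np.round(s[k],3).tolist() for k in("t","tcp_pos","ft_force","wrist_torque","gripper_force","gripper_width")})
```

```text
{'t': 10.25, 'tcp_pos': [473.217, 12.897, 63.923], 'ft_force': [1.803, -5.074, 0.024], 'wrist_torque': [-0.877, -0.164, -0.027], 'gripper_force': 2.309, 'gripper_width': 0.84}
```

The finger pushes the bar with about 3-5 N and still follows the command. I'll continue the slow sweep.

>>> carry_out:
  series:
    - {"tx": 0,"ty": 0,"tz": 0,"rx": 0,"ry": 0,"rz": 0,"gripper": 0.175}
    - {"tx": 0,"ty": 0,"tz": 0,"rx": 0,"ry": 0,"rz": 0,"gripper": 0.19}
    - {"tx": 0,"ty": 0,"tz": 0,"rx": 0,"ry": 0,"rz": 0,"gripper": 0.205}
    - {"tx": 0,"ty": 0,"tz": 0,"rx": 0,"ry": 0,"rz": 0,"gripper": 0.22}
    - {"tx": 0,"ty": 0,"tz": 0,"rx": 0,"ry": 0,"rz": 0,"gripper": 0.235}
    - {"tx": 0,"ty": 0,"tz": 0,"rx": 0,"ry": 0,"rz": 0,"gripper": 0.25}
    - {"tx": 0,"ty": 0,"tz": 0,"rx": 0,"ry": 0,"rz": 0,"gripper": 0.265}
    - {"tx": 0,"ty": 0,"tz": 0,"rx": 0,"ry": 0,"rz": 0,"gripper": 0.28}
    - {"tx": 0,"ty": 0,"tz": 0,"rx": 0,"ry": 0,"rz": 0,"gripper": 0.295}
    - {"tx": 0,"ty": 0,"tz": 0,"rx": 0,"ry": 0,"rz": 0,"gripper": 0.295}
  force: 5

```text
t: 11.08
tcp_pos: [473.1, 13.0, 63.9]
ee_rot: [[0.686, 0.728, 0.0], [0.728, -0.686, -0.0], [-0.0, 0.0, -1.0]]
ft_force: [1.2, -4.3, -0.5]
gripper_width: 0.71
gripper_force: 2.1
```

Run:
```python
from plant import telemetry
import numpy as np
s=telemetry.sense();print({k:np.round(s[k],3).tolist() for k in("t","tcp_pos","ft_force","wrist_torque","gripper_force","gripper_width")})
```

```text
{'t': 11.083, 'tcp_pos': [473.051, 12.963, 63.905], 'ft_force': [1.168, -4.282, -0.47], 'wrist_torque': [-0.873, -0.108, -0.086], 'gripper_force': 2.117, 'gripper_width': 0.71}
```

>>> carry_out:
  series:
    - {"tx": 0,"ty": 0,"tz": 0,"rx": 0,"ry": 0,"rz": 0,"gripper": 0.31}
    - {"tx": 0,"ty": 0,"tz": 0,"rx": 0,"ry": 0,"rz": 0,"gripper": 0.325}
    - {"tx": 0,"ty": 0,"tz": 0,"rx": 0,"ry": 0,"rz": 0,"gripper": 0.34}
    - {"tx": 0,"ty": 0,"tz": 0,"rx": 0,"ry": 0,"rz": 0,"gripper": 0.355}
    - {"tx": 0,"ty": 0,"tz": 0,"rx": 0,"ry": 0,"rz": 0,"gripper": 0.37}
    - {"tx": 0,"ty": 0,"tz": 0,"rx": 0,"ry": 0,"rz": 0,"gripper": 0.385}
    - {"tx": 0,"ty": 0,"tz": 0,"rx": 0,"ry": 0,"rz": 0,"gripper": 0.4}
    - {"tx": 0,"ty": 0,"tz": 0,"rx": 0,"ry": 0,"rz": 0,"gripper": 0.415}
    - {"tx": 0,"ty": 0,"tz": 0,"rx": 0,"ry": 0,"rz": 0,"gripper": 0.43}
    - {"tx": 0,"ty": 0,"tz": 0,"rx": 0,"ry": 0,"rz": 0,"gripper": 0.43}
  force: 5

```text
t: 11.92
tcp_pos: [472.8, 13.3, 63.9]
ee_rot: [[0.685, 0.728, -0.0], [0.728, -0.685, 0.0], [-0.0, -0.0, -1.0]]
ft_force: [0.6, -1.1, -0.7]
gripper_width: 0.574
gripper_force: 0.5
```

Run:
```python
from plant import telemetry
import numpy as np
s=telemetry.sense();print({k:np.round(s[k],3).tolist() for k in("t","tcp_pos","ft_force","wrist_torque","gripper_force","gripper_width")})
```

```text
{'t': 11.917, 'tcp_pos': [472.842, 13.332, 63.865], 'ft_force': [0.576, -1.133, -0.675], 'wrist_torque': [-0.232, 0.058, 0.012], 'gripper_force': 0.45, 'gripper_width': 0.574}
```

>>> carry_out:
  series:
    - {"tx": 0,"ty": 0,"tz": 0,"rx": 0,"ry": 0,"rz": 0,"gripper": 0.445}
    - {"tx": 0,"ty": 0,"tz": 0,"rx": 0,"ry": 0,"rz": 0,"gripper": 0.46}
    - {"tx": 0,"ty": 0,"tz": 0,"rx": 0,"ry": 0,"rz": 0,"gripper": 0.475}
    - {"tx": 0,"ty": 0,"tz": 0,"rx": 0,"ry": 0,"rz": 0,"gripper": 0.49}
    - {"tx": 0,"ty": 0,"tz": 0,"rx": 0,"ry": 0,"rz": 0,"gripper": 0.505}
    - {"tx": 0,"ty": 0,"tz": 0,"rx": 0,"ry": 0,"rz": 0,"gripper": 0.52}
    - {"tx": 0,"ty": 0,"tz": 0,"rx": 0,"ry": 0,"rz": 0,"gripper": 0.535}
    - {"tx": 0,"ty": 0,"tz": 0,"rx": 0,"ry": 0,"rz": 0,"gripper": 0.55}
    - {"tx": 0,"ty": 0,"tz": 0,"rx": 0,"ry": 0,"rz": 0,"gripper": 0.565}
    - {"tx": 0,"ty": 0,"tz": 0,"rx": 0,"ry": 0,"rz": 0,"gripper": 0.565}
  force: 5

```text
t: 12.75
tcp_pos: [474.6, 12.2, 64.1]
ee_rot: [[0.685, 0.728, 0.003], [0.728, -0.685, -0.001], [0.001, 0.003, -1.0]]
ft_force: [4.8, -9.2, -3.7]
gripper_width: 0.477
gripper_force: 5.0
```

Run:
```python
from plant import telemetry
import numpy as np
s=telemetry.sense();print({k:np.round(s[k],3).tolist() for k in("t","tcp_pos","ft_force","wrist_torque","gripper_force","gripper_width")})
```

```text
{'t': 12.75, 'tcp_pos': [474.601, 12.151, 64.084], 'ft_force': [4.813, -9.161, -3.654], 'wrist_torque': [-1.682, -0.683, -0.009], 'gripper_force': 4.973, 'gripper_width': 0.477}
```

The finger has stalled at width 0.477 with the force at its 5 N limit, at fence ≈ 0.51, so the pin is caught. I'll release and check.

>>> carry_out:
  series:
    - {"tx": 0,"ty": 0,"tz": 0,"rx": 0,"ry": 0,"rz": 0,"gripper": 0.45}
    - {"tx": 0,"ty": 0,"tz": 0,"rx": 0,"ry": 0,"rz": 0,"gripper": 0.35}
    - {"tx": 0,"ty": 0,"tz": 0,"rx": 0,"ry": 0,"rz": 0,"gripper": 0.2}
    - {"tx": 0,"ty": 0,"tz": 0,"rx": 0,"ry": 0,"rz": 0,"gripper": 0.1}
    - {"tx": 0,"ty": 0,"tz": 0,"rx": 0,"ry": 0,"rz": 0,"gripper": 0}
    - {"tx": 0,"ty": 0,"tz": 0,"rx": 0,"ry": 0,"rz": 0,"gripper": 0}
    - {"tx": 0,"ty": 0,"tz": 0,"rx": 0,"ry": 0,"rz": 0,"gripper": 0}
    - {"tx": 0,"ty": 0,"tz": 0,"rx": 0,"ry": 0,"rz": 0,"gripper": 0}
    - {"tx": 0,"ty": 0,"tz": 0,"rx": 0,"ry": 0,"rz": 0,"gripper": 0}
    - {"tx": 0,"ty": 0,"tz": 0,"rx": 0,"ry": 0,"rz": 0,"gripper": 0}

```text
t: 13.58
tcp_pos: [473.0, 13.1, 63.9]
ee_rot: [[0.686, 0.728, 0.0], [0.728, -0.686, 0.0], [0.0, 0.0, -1.0]]
ft_force: [0.1, 0.6, -0.4]
gripper_width: 1.004
gripper_force: 0.0
```

Run:
```python
from plant import telemetry,cams
from h import proj
import numpy as np,cv2
a=cams.snapshot("side"); cv2.imwrite("pics/s4.png",cv2.resize(a[160:250,190:310],None,fx=6,fy=6,interpolation=2))
s=telemetry.sense();print({k:np.round(s[k],3).tolist() for k in("t","tcp_pos","ft_force","gripper_width")})
for f in(.398,.51):
  th=-1.822-f;P=np.array([596.7,122.9])+165.6*np.array([np.cos(th),np.sin(th)])
  e=23*np.array([np.cos(th),np.sin(th)])
  for z in(71,78): print(f,z,[((proj("side",[*(P+k*e),z+dz])-[190,160])*6).round(0) for k,dz in((0,0),(0,11),(-1,11),(1,-11))])
```

```text
{'t': 13.633, 'tcp_pos': [473.04, 13.121, 63.89], 'ft_force': [-0.192, -0.353, -0.543], 'gripper_width': 1.002}
0.398 71 [array([407., 230.]), array([407., 208.]), array([436., 192.]), array([377., 268.])]
0.398 78 [array([407., 216.]), array([407., 193.]), array([436., 178.]), array([377., 254.])]
0.51 71 [array([376., 220.]), array([376., 198.]), array([409., 184.]), array([342., 257.])]
0.51 78 [array([376., 206.]), array([375., 184.]), array([409., 170.]), array([342., 243.])]
```

View pics/s4.png

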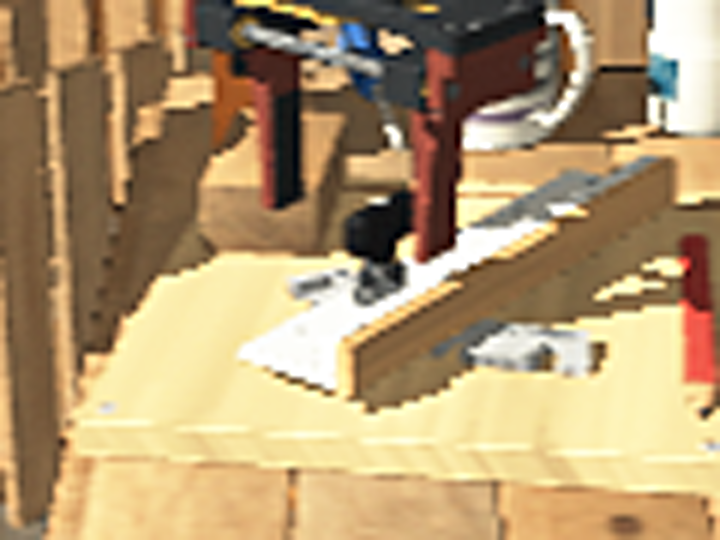

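The bar now spans rows 192-262. Home predicts 184-257 and riding on the quadrant 170-243, and the earlier riding picture sat 5 px below its prediction, so the pin is home. Next: retreat straight up.

>>> carry_out:
  series:
    - {"tx": 0,"ty": 0,"tz": 0.005,"rx": 0,"ry": 0,"rz": 0,"gripper": 0}
    - {"tx": 0,"ty": 0,"tz": 0.012,"rx": 0,"ry": 0,"rz": 0,"gripper": 0}
    - {"tx": 0,"ty": 0,"tz": 0.015,"rx": 0,"ry": 0,"rz": 0,"gripper": 0}
    - {"tx": 0,"ty": 0,"tz": 0.015,"rx": 0,"ry": 0,"rz": 0,"gripper": 0}
    - {"tx": 0,"ty": 0,"tz": 0.015,"rx": 0,"ry": 0,"rz": 0,"gripper": 0}
    - {"tx": 0,"ty": 0,"tz": 0.015,"rx": 0,"ry": 0,"rz": 0,"gripper": 0}
    - {"tx": 0,"ty": 0,"tz": 0.015,"rx": 0,"ry": 0,"rz": 0,"gripper": 0}
    - {"tx": 0,"ty": 0,"tz": 0.008,"rx": 0,"ry": 0,"rz": 0,"gripper": 0}
    - {"tx": 0,"ty": 0,"tz": 0,"rx": 0,"ry": 0,"rz": 0,"gripper": 0}
    - {"tx": 0,"ty": 0,"tz": 0,"rx": 0,"ry": 0,"rz": 0,"gripper": 0}

```text
t: 14.47
tcp_pos: [473.1, 13.1, 164.1]
ee_rot: [[0.686, 0.728, 0.001], [0.728, -0.686, 0.0], [0.001, 0.001, -1.0]]
ft_force: [0.0, 1.1, -0.3]
gripper_width: 1.0
gripper_force: 0.0
```

Run:
```python
from plant import ticket
print(ticket.close_job())
```

```text
the job is handed in; nothing more can be done
None
```

The job is handed in at about 14.5 s: the fence is at about 0.51 rad in the 30 degree notch, the handle is turned to its deep slot, the side picture shows the pin home, and the gripper is clear; the hand-in returned no verdict.

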